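# Skewer three pipe couplings off the tilted chute

### The arm

A 6-joint arm with a two-finger parallel gripper is mounted at the origin on the work surface. World frame = base frame: x ahead of the robot, y to its left, z up, the work surface at z = 0. Lengths are in m, angles in rad, forces in N, time in s.
With the tool pointing down it reaches from about 0.35 to 0.95 m from the base axis. Payload 17.4 kg.
Tool frame: the origin (TCP) lies on the centre line of the jaws, within the pads' length; the fingertips stand 25 mm ahead of it and the grasp point (between the pads) lies 6 mm ahead of it (manip.nose_length is the z of the fingertips in the tool frame, in m); z points along the fingers, y is the direction in which the jaws open and shut (so a half turn about z gives the same grasp; the last joint's range is limited). The gripper opens to 93 mm and grips with 3 to 60 N. Pads are 15 mm wide; open, the fingers measure 128 mm over their backs; the gripper's body (75 mm by 188 mm) begins 65 mm behind the grasp point.
Start: joints at [1.287, 0.116, 1.442, -0, 1.584, -0.038], TCP at [0.164, 0.655, 0.244] pointing down, gripper open.
Joint ranges: [-2.83, 2.83], [-0.83, 2.19], [0.07, 2.5], [-1.14, 4.28], [0.01, 3], [-2.97, 2.97]. Speed limits (rad/s): [1.89, 1.89, 2.22, 3.14, 3.14, 3.14].

### API

Orientations are given as a unit quaternion [w, x, y, z].
In Python, from bench import manip gives the robot as it stands.
- The arm moves only by the tool move_arm, never from a script. Its argument "plan" is a list of rows, each a list of 7 numbers: the shift along the tool's x, y, z in cm, then the turn, a rotation vector about the tool's x, y, z in rad, then the finger opening in cm, from 0 to 9.3. A call has exactly 10 rows; each row is the pose to reach, as a shift and turn from the pose commanded when the call began, along the tool's axes at that moment; what a row does not reach only later rows make up. A row lasts 1/8 s, in which the tool goes at most 62.5 mm and 10.7 degrees, less where a joint would pass 70% of its speed; a pose out of reach is approached as far as the arm can. A call with a gripper value outside its range is refused whole. The fingers move at their own pace and stop on an object; the grip force is fixed at half the most. Time passes only in rows, so rows that repeat a pose let the fingers close, or fill a call up. It gives the time, the measured TCP pose, the force and the opening at its end, in the units of the state.
- manip.get_obs(): the state, without advancing time (a new reading comes with each control period).
- manip.read_camera(name): name is "scene" or "top" or "wrist"; returns the picture (400x640x3 uint8, red, green, blue); there is no depth.
- manip.calibration(name): a dict with "fx", "fy", "cx", "cy" (pixels), "k1" (the pictures are not rectified: a ray, as slopes to the right and down, at radius r is drawn at 1 + k1 r^2 times it, then the intrinsics apply), "R" (3x3) and "t" (3): a world point X has camera coordinates R X + t. Camera axes: x right, y down, z forward; pixel columns grow to the right and rows downward; lengths in m; the calibration is good to about 2 mm. A picture is of the moment at which its call begins: read the wrist's pose just before it. calibration takes no time and is no camera call; for the wrist camera it gives the pose at the moment of the call.
- manip.hand_in(): hands the job in, once; it reports no verdict.
The state is a dict: "time_s": time; "joints": joint angles; "qd": joint speeds; "effort": joint torques, N m; "position": TCP position; "ee_rot": TCP orientation; "contact_force": force on the tool from outside, world axes, zero at the start; "torque": the same for the moment, N m; "gripper_width": finger opening in m.
Only numpy, scipy, OpenCV 4.12 (cv2) and the standard library are available. Lean on these libraries where they do the work, as an engineer would, in place of code of your own. Each camera call takes 0.05 s, during which the arm holds its last target.

### The job

Pick up the red-handled skewer and run it up the tilted chute through all three green couplings until its tip gently presses in the blue sprung pad by about half its travel, never bottoming it. Then lift the couplings out on the skewer as one stack, without dropping any, and hang the loaded skewer in the rest with its bare neck in the blue fork, its tip end in the white fork and all three couplings hanging between the forks. Let go, and leave the loose things around undisturbed.

Things in the scene. Friction and masses are not known exactly. Their poses are not given: they have to be found in the camera images.
- skewer: Pick-up skewer, 130 g, lying on the shelf. Origin on the rod's centre line at the middle of the red handle, 16 mm up when lying; +x along the rod to the tip, z up. Handle 50 (x) x 20 (y, grip width) x 32 (z) mm. Steel rod 8 mm thick, x 25 to 138, then a taper to 3 mm at x 150. Guard disc 32 mm across at x 45 to 50; bare neck (8 mm rod) between handle and disc, x 25 to 45.
- skewer_tip (a point): the tip of the skewer, on its rod line, 150 mm from the skewer's origin
- chute: Fixed white V trough on a column, climbing at 27 degrees to the level along the chute's own +x (line direction cos 27, 0, sin 27). Origin at shelf level, base 150 x 90 mm, from x -40 to 110. The trough is open at the top and carries the three couplings in a row; their common bore line passes through chute_mouth.
- chute_mouth (a point): On the bore line at the inner face of the orange low stop; x -5, z 150 mm in the chute's frame. The stop, 6 mm thick, is two cheeks with a 20 mm slot between, open above and below: a rod can enter along the line from the low side and leave upward, square to the line. Cheeks reach 9 mm above the line, 23 mm to each side.
- pad (a joint): Blue sprung pad, 40 x 40 mm, square to the bore line, past the row's upper end. Its post is set differently each time and not reported: face 57 to 79 mm from chute_mouth along the line. Value: m pushed back along the line, 0 to 0.010. It starts to give at about 2.4 N and adds 0.6 N per mm (5.4 N at 5 mm, 7.8 N at 9 mm).
- rest: Fixed rest with two V forks, origin at shelf level under its middle, base 150 x 70 mm. Blue fork (neck) at x -49, white fork (tip end) at x +49; each a 90 degree V plate 6 mm thick, mouth about 45 mm, arm tops about 104 mm up. A rod in both is level along x, centre line 85 mm up; with the neck centred in the blue fork the skewer's origin is at x -84, its x along the rest's x.
- coupling0: green plastic pipe coupling, a ring 36 mm outside, 18 mm bore, 16 mm long, about 20 g; number 0 of the row counted from the low stop. Origin at the centre of its lower end face, z along its bore, up the chute. On the rod it may stick by friction and slide only when the tip is raised more steeply.
- coupling1: green plastic pipe coupling, a ring 36 mm outside, 18 mm bore, 16 mm long, about 20 g; number 1 of the row counted from the low stop. Origin at the centre of its lower end face, z along its bore, up the chute. On the rod it may stick by friction and slide only when the tip is raised more steeply.
- coupling2: green plastic pipe coupling, a ring 36 mm outside, 18 mm bore, 16 mm long, about 20 g; number 2 of the row counted from the low stop. Origin at the centre of its lower end face, z along its bore, up the chute. On the rod it may stick by friction and slide only when the tip is raised more steeply.
- jar: bystander: small glass jar with steel lid, 54 mm wide, 75 mm tall, standing or lying loose on the shelf, origin at its underside
- diverter: bystander: chrome diverter knob, 52 mm wide, 46 mm tall, standing or lying loose on the shelf, origin at its underside
- valve_handle: bystander: red plastic valve lever, 98 mm long, 24 mm tall, standing or lying loose on the shelf, origin at its underside under its hub
- hex_key: bystander: dark steel L-shaped hex key, long arm 110 mm, lying flat, 8 mm thick, standing or lying loose on the shelf, origin at its underside where the two arms meet
- elbow: bystander: green pipe elbow, 48 mm tall, standing or lying loose on the shelf, origin at its underside
- nipple: bystander: brass threaded nipple, 29 mm wide, 40 mm tall, standing or lying loose on the shelf, origin at its underside
- sealant_tin: bystander: yellow tin, 60 mm wide, 60 mm tall, standing or lying loose on the shelf, origin at its underside
Mind the look-alikes: they are no part of the job. What is shaped like the rest but pink or purple is not meant. There is more than one size of the skewer; the job needs the larger.

How it is judged:
On the way, in this order (a step that is already met when the one before it is completed fails the run):
1. the skewer is through all three couplings and its tip presses the blue pad in by more than 2 mm (x of coupling0 in the frame of skewer between 0.047 and 0.134 m and y of coupling0 in the frame of skewer between -0.008 and 0.008 m and z of coupling0 in the frame of skewer between -0.009 and 0.009 m and x of coupling1 in the frame of skewer between 0.047 and 0.134 m and y of coupling1 in the frame of skewer between -0.008 and 0.008 m and z of coupling1 in the frame of skewer between -0.009 and 0.009 m and x of coupling2 in the frame of skewer between 0.047 and 0.134 m and y of coupling2 in the frame of skewer between -0.008 and 0.008 m and z of coupling2 in the frame of skewer between -0.009 and 0.009 m and value of joint pad above 0.002 m), for 0.1 s.
2. all three couplings are on the rod and at least 100 mm away from the chute's mouth, seen from above (x of coupling0 in the frame of skewer between 0.047 and 0.142 m and y of coupling0 in the frame of skewer between -0.008 and 0.008 m and z of coupling0 in the frame of skewer between -0.009 and 0.009 m and x of coupling1 in the frame of skewer between 0.047 and 0.142 m and y of coupling1 in the frame of skewer between -0.008 and 0.008 m and z of coupling1 in the frame of skewer between -0.009 and 0.009 m and x of coupling2 in the frame of skewer between 0.047 and 0.142 m and y of coupling2 in the frame of skewer between -0.008 and 0.008 m and z of coupling2 in the frame of skewer between -0.009 and 0.009 m and horizontal distance between each of coupling0, coupling1, coupling2 and chute_mouth above 0.1 m), for 0.1 s.
At the end, for the whole second after the job is handed in: Skewer at rest in the forks: rod line 85 +- 8 mm high at handle and tip, within 7 mm (handle) and 9 mm (tip) of the rest's middle line, origin 75 to 93 mm behind the rest's middle; all three couplings on the rod between disc and white fork, still, not pressing on the rest (x of coupling0 in the frame of skewer between 0.047 and 0.12 m and y of coupling0 in the frame of skewer between -0.008 and 0.008 m and z of coupling0 in the frame of skewer between -0.009 and 0.009 m and x of coupling1 in the frame of skewer between 0.047 and 0.12 m and y of coupling1 in the frame of skewer between -0.008 and 0.008 m and z of coupling1 in the frame of skewer between -0.009 and 0.009 m and x of coupling2 in the frame of skewer between 0.047 and 0.12 m and y of coupling2 in the frame of skewer between -0.008 and 0.008 m and z of coupling2 in the frame of skewer between -0.009 and 0.009 m and x of skewer in the frame of rest between -0.093 and -0.075 m and y of skewer in the frame of rest between -0.007 and 0.007 m and z of skewer in the frame of rest between 0.077 and 0.093 m and y of skewer_tip in the frame of rest between -0.009 and 0.009 m and z of skewer_tip in the frame of rest between 0.077 and 0.093 m and linear speed of skewer below 0.02 m/s and angular speed of skewer below 0.2 rad/s and linear speed of each of coupling0, coupling1, coupling2 below 0.03 m/s and contact force between each of coupling0, coupling1, coupling2 and rest below 0.5 N); the robot touches nothing.
It fails at once if the blue pad is bottomed (pushed in more than 9 mm) (value of joint pad above 0.009 m).
It fails at once if a coupling falls to the shelf (its origin below 35 mm) (height (world z) of any of coupling0, coupling1, coupling2 below 0.035 m).
It fails at once if a bystander is moved by more than 20 mm (distance of any of jar, diverter, valve_handle, hex_key, elbow, nipple, sealant_tin from where it was at the start of the episode above 0.02 m).
It also fails if it takes over 72 s, if anything falls off the work surface, if the arm or the gripper's body presses on something with over 40 N, if the wrist force passes 120 N, or if a joint passes its speed limit or range.

## Working session

There is one attempt and no reset: what is moved stays moved. The work goes in short steps, Python scripts to look and compute and a tool call to move; the robot and the scene stay as the last step left them, time stands still between calls to the robot, and variables do not carry over. Pictures are saved under pics/ and viewed, and the job is handed in when it is done.

Besides the shell and the picture viewer there is one more tool, called after "Call:" by a JSON object that holds its "api" and its "payload". move_arm: Moves the arm, as the interface text tells. Its arguments: {"type":"object","properties":{"plan":{"type":"array"}},"required":["plan"]}

```bash
ls; mkdir -p pics; python3 - <<'E'
from bench import manip
import cv2,json
for n in ["scene","top","wrist"]:
    c=manip.calibration(n); im=manip.read_camera(n); cv2.imwrite(f"pics/a_{n}.png",im[:,:,::-1])
    print(n,{k:(v if not hasattr(v,'tolist') else v.tolist()) for k,v in c.items()})
print(manip.get_obs(), manip.nose_length)
E
```

```text
pics
scene {'fx': 446.1118846523641, 'fy': 446.1118846523641, 'cx': 318.31858056932066, 'cy': 198.9550297280636, 'k1': 0.026619707127209676, 'R': [[0.3491680336596405, 0.9368849390947778, -0.018118917396875545], [0.7344801725307786, -0.28563891347193443, -0.6155885698010728], [-0.5819111276040508, 0.2016358648850628, -0.787859389461492]], 't': [-0.19429163251769202, -0.2882191766088167, 1.5077918122850533]}
top {'fx': 415.54767569014217, 'fy': 415.54767569014217, 'cx': 324.8815220375358, 'cy': 204.77319398410341, 'k1': -0.01020515289661172, 'R': [[-0.013225465757048801, -0.9999104611136758, -0.002038825874179634], [-0.9921849395788995, 0.0133762361159154, -0.12405693039966322], [0.12407309429656667, 0.0003821816418594706, -0.9922730073970913]], 't': [0.03884092654506767, 0.5140226652190406, 1.1083391673068]}
wrist {'fx': 303.1674725951107, 'fy': 303.1674725951107, 'cx': 320.74056802644265, 'cy': 204.3380053595509, 'k1': -0.011826231464454287, 'R': [[0.24382812699022335, 0.9698174672212527, -0.0013873575582216066], [0.9324443709034121, -0.23403812990052586, 0.2752701380883969], [0.26663709355410387, -0.06841223593202798, -0.9613659169722011]], 't': [-0.6745233365911322, -0.032371968268596896, 0.3912830500805523]}
{'time_s': 0.15, 'joints': array([ 1.28722830e+00,  1.16387372e-01,  1.44210387e+00,  1.53489489e-05,
        1.58401735e+00, -3.78298866e-02]), 'qd': array([ 2.29350917e-03, -1.00598126e-03, -2.54718804e-03,  1.85354340e-03,
       -1.51775616e-05,  2.44812086e-04]), 'effort': array([ 7.41223321e-04, -7.21766067e+01, -6.22947049e+01,  7.80098699e-02,
        2.26159394e-02, -1.10771230e-04]), 'position': array([0.16419521, 0.65458617, 0.24307189]), 'ee_rot': array([-8.08538315e-05,  1.22560037e-01,  9.92460996e-01, -4.50840883e-04]), 'contact_force': array([0.29912147, 0.27149732, 0.64426435]), 'torque': array([ 0.0353666 , -0.01221996, -0.048469  ]), 'gripper_width': 0.09298995068177056} 0.025
```

View pics/a_scene.png

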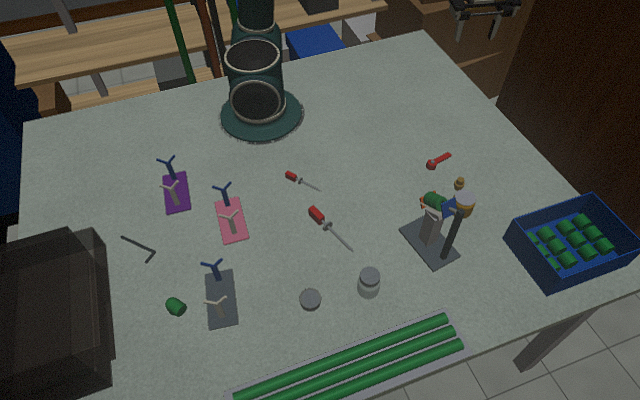

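View pics/a_top.png

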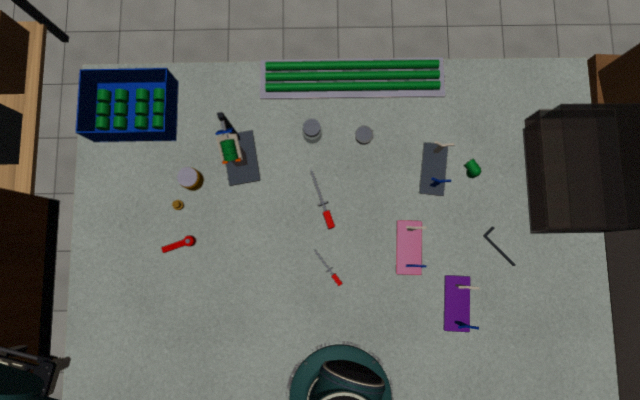

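View pics/a_wrist.png

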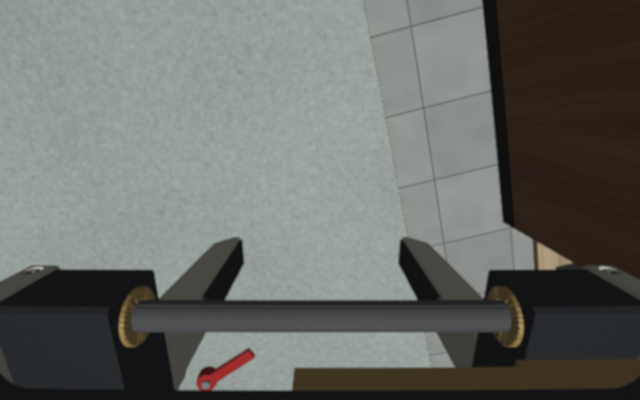

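The pictures show two skewers: the larger with its handle at top (328,218) and scene (317,213), the smaller at top (337,281) and scene (291,176). There are three rests: gray at top (433,168), pink at (409,247), purple at (457,303). The chute is at top (235,155). By the description I want the larger skewer and the gray rest, so I'll check both in crops.

```bash
cat > h.py <<'E'
import numpy as np, cv2
from bench import manip
def proj(c,X):
    X=np.atleast_2d(X); p=X@np.array(c['R']).T+np.array(c['t'])
    s=p[:,:2]/p[:,2:]; r2=(s**2).sum(1,keepdims=True); s=s*(1+c['k1']*r2)
    return s*[c['fx'],c['fy']]+[c['cx'],c['cy']]
def ray(c,uv):
    d=(np.array(uv,float)-[c['cx'],c['cy']])/[c['fx'],c['fy']]
    s=d.copy()
    for _ in range(20): s=d/(1+c['k1']*(s@s))
    R=np.array(c['R']); o=-R.T@np.array(c['t']); v=R.T@np.array([s[0],s[1],1]); return o,v/np.linalg.norm(v)
def onz(c,uv,z):
    o,v=ray(c,uv); return o+v*(z-o[2])/v[2]
def tri(l):
    A=0;b=0
    for c,uv in l:
        o,v=ray(c,uv); P=np.eye(3)-np.outer(v,v); A=A+P;b=b+P@o
    return np.linalg.solve(A,b)
def crop(src,x0,y0,x1,y1,k,out):
    im=src if not isinstance(src,str) else cv2.imread(src)
    im=cv2.resize(im[y0:y1,x0:x1],None,fx=k,fy=k,interpolation=cv2.INTER_CUBIC)
    im=cv2.convertScaleAbs(im,alpha=1.5,beta=10); cv2.imwrite(out,im)
E
python3 - <<'E'
from h import *
a=cv2.imread("pics/a_top.png");b=cv2.imread("pics/a_scene.png")
def z(im,x0,y0,w,h,k): return cv2.convertScaleAbs(cv2.resize(im[y0:y0+h,x0:x0+w],None,fx=k,fy=k,interpolation=cv2.INTER_CUBIC),alpha=1.5)
cv2.imwrite("pics/c1.png",np.hstack([z(a,290,160,60,75,6),z(b,275,160,90,100,4.5)]))
cv2.imwrite("pics/c2.png",np.hstack([z(a,200,100,80,100,5),z(b,395,170,80,100,5)]))
cv2.imwrite("pics/c3.png",np.hstack([z(a,405,125,70,80,5),z(b,190,250,70,80,5)]))
E
```

```text
(no output)
```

View pics/c1.png

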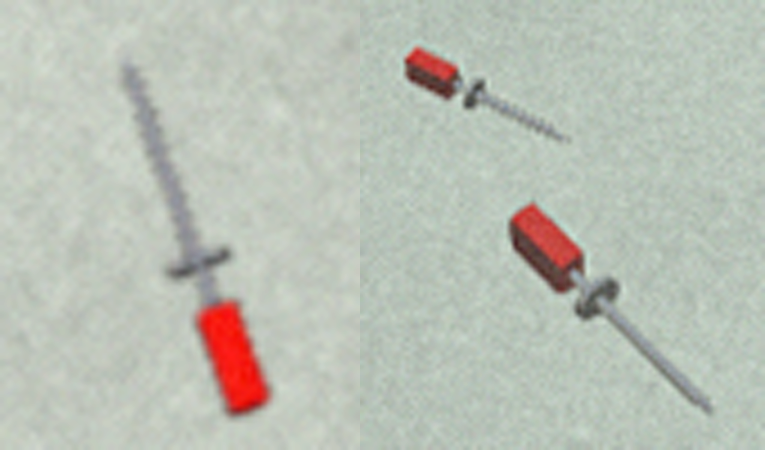

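View pics/c2.png

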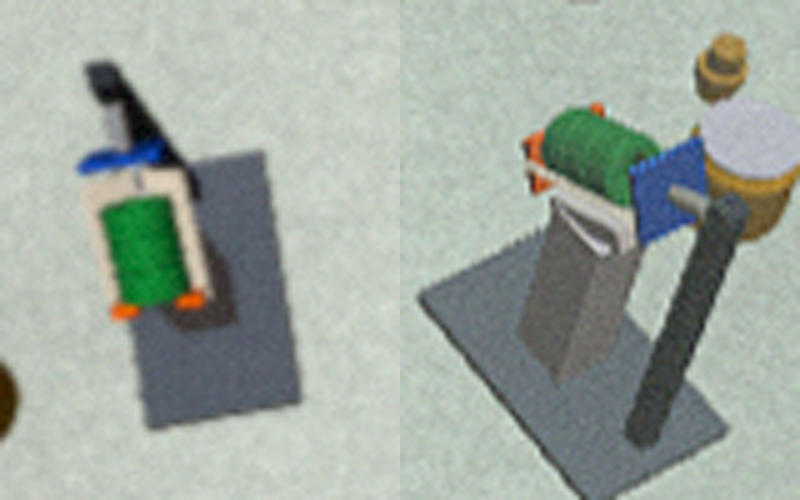

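View pics/c3.png

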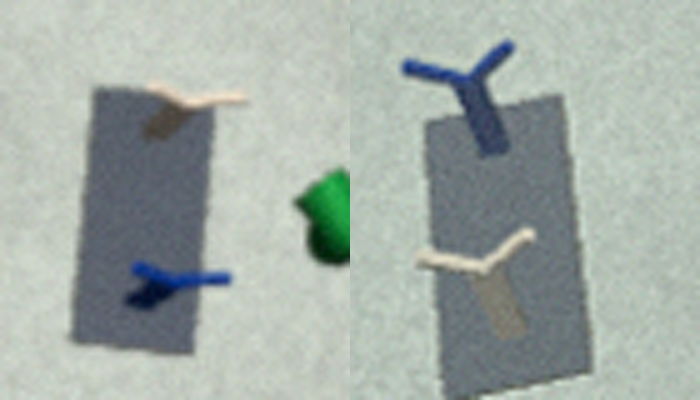

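```bash
cat > fit.py <<'E'
from h import *
from scipy.optimize import least_squares
T=manip.calibration("top");S=manip.calibration("scene")
def place(p,L):
    c,s=np.cos(p[2]),np.sin(p[2]); L=np.array(L,float)
    return np.c_[p[0]+c*L[:,0]-s*L[:,1],p[1]+s*L[:,0]+c*L[:,1],L[:,2]]
def fit(name,obs,p0):
    def f(p): return np.concatenate([(proj(c,place(p,[l]))[0]-uv) for c,uv,l in obs])
    r=least_squares(f,p0); print(name,r.x.round(4),np.degrees(r.x[2]).round(2),"rms",np.sqrt((r.fun**2).mean()).round(2)); print(r.fun.reshape(-1,2).round(1).tolist()); return r.x
def ct(u,v,x0,y0,k,off=0): return (x0+(u-off)/k-0.5+0.5/k,y0+v/k-0.5+0.5/k)
a=lambda u,v:ct(u,v,290,160,6); b=lambda u,v:ct(u,v,275,160,4.5,360)
fit("skewer",[(T,a(128,62),(.15,0,.016)),(T,a(218,308),(.025,0,.032)),(T,a(250,408),(-.025,0,.032)),(T,a(200,265),(.0475,0,.026)),
 (S,b(712,412),(.15,0,.016)),(S,b(598,298),(.0475,0,.016)),(S,b(531,205),(-.025,-.01,.032))],[.4,0,.2])
a=lambda u,v:ct(u,v,200,100,5); b=lambda u,v:ct(u,v,395,170,5,400)
zb=.008
d=np.array([np.cos(np.radians(27)),0,np.sin(np.radians(27))]);n=np.array([-d[2],0,d[0]]);m=np.array([-.005,0,.15])
def L(s,y,h): return tuple(m+s*d+h*n+np.array([0,y,0]))
fit("chute",[(T,a(265,152),(.11,-.045,zb)),(T,a(300,402),(-.04,-.045,zb)),(T,a(148,430),(-.04,.045,zb)),
 (S,b(420,297),(-.04,-.045,zb)) if 0 else (S,b(420,297),(-.04,-.045,zb)),(S,b(728,430),(.11,-.045+.09,zb)) if 0 else (S,b(590,502),(.11,-.045,zb))],[.4,.3,.1])
a=lambda u,v:ct(u,v,405,125,5); b=lambda u,v:ct(u,v,190,250,5,350)
fit("rest",[(T,a(95,88),(.075,.035,zb)),(T,a(72,342),(-.075,.035,zb)),(T,a(192,354),(-.075,-.035,zb)),
 (S,b(425,120),(-.075,-.035,zb)),(S,b(562,95),(-.075,.035,zb)),(S,b(593,372),(.075,.035,zb)),(S,b(446,400),(.075,-.035,zb))],[.5,-.3,0])
E
python3 fit.py
```

```text
skewer [0.4737 0.0274 0.2886] 16.54 rms 1.45
[[-0.1, -0.6], [-1.9, -0.0], [-1.8, 0.7], [-1.3, -0.4], [-0.8, 0.4], [0.1, -0.3], [-4.1, 1.6]]
chute [0.6222 0.2655 0.1577] 9.04 rms 0.7
[[-0.6, -0.4], [0.2, 0.3], [-0.9, 0.0], [-1.2, -0.8], [0.1, 1.1]]
rest [ 0.6178 -0.2761 -0.136 ] -7.79 rms 0.5
[[-0.4, -1.0], [-0.7, -0.3], [0.1, 0.3], [-0.5, 0.1], [-0.1, -0.6], [0.2, -0.7], [-0.7, 0.4]]
```

```bash
sed -i 's/(-.025,-.01,.032)/(-.025,.01,.032)/' fit.py; python3 fit.py; cat >> h.py <<'E'
from scipy.spatial.transform import Rotation as Rn
def pose():
    o=manip.get_obs(); q=o['ee_rot']; return Rn.from_quat(np.r_[q[1:],q[0]]).as_matrix(),np.array(o['position'])
def delta(Rt,pt,R=None,p=None):
    if R is None: R,p=pose()
    return (R.T@(pt-p)*100).round(2), Rn.from_matrix(R.T@Rt).as_rotvec().round(3)
def wristcal(R,p,save=None):
    "wrist calibration for a hypothetical tool pose"
    import json; w=json.load(open('wt.json')); Rc=np.array(w['Rct']); 
    c=manip.calibration('wrist'); Rw=Rc@R.T; c['R']=Rw; c['t']=np.array(w['tct'])-Rw@p; return c
E
python3 - <<'E'
from h import *
import json
c=manip.calibration('wrist'); R,p=pose(); Rc=np.array(c['R'])@R; tc=np.array(c['t'])+np.array(c['R'])@p
json.dump({'Rct':Rc.tolist(),'tct':tc.tolist()},open('wt.json','w'))
print(Rc.round(3),tc.round(4),"cam centre in tool",(-Rc.T@tc).round(4))
E
```

```text
skewer [0.4749 0.0226 0.3323] 19.04 rms 0.48
[[-0.6, -0.3], [-0.5, -0.4], [0.4, 0.1], [-0.3, -0.6], [-0.5, -0.1], [-0.8, 0.2], [-0.1, -1.0]]
chute [0.6222 0.2655 0.1577] 9.04 rms 0.7
[[-0.6, -0.4], [0.2, 0.3], [-0.9, 0.0], [-1.2, -0.8], [0.1, 1.1]]
rest [ 0.6178 -0.2761 -0.136 ] -7.79 rms 0.5
[[-0.4, -1.0], [-0.7, -0.3], [0.1, 0.3], [-0.5, 0.1], [-0.1, -0.6], [0.2, -0.7], [-0.7, 0.4]]
[[-0.001  1.     0.   ]
 [-0.961 -0.    -0.275]
 [-0.275 -0.     0.961]] [-0.      0.0344  0.1567] cam centre in tool [ 7.620e-02  1.000e-04 -1.412e-01]
```

```bash
cat >> h.py <<'E'
def toolR(yaw,pitch=0.):
    "tool frame for skewer at yaw, tip pitched up; tool x = -skewer x, y = skewer y, z = -skewer z"
    return Rn.from_euler('z',yaw).as_matrix()@Rn.from_euler('y',-pitch).as_matrix()@np.diag([-1,1,-1])
E
python3 - <<'E'
from h import *
print(pose(),toolR(.158))
print(delta(toolR(.158),np.array([.60,.265,.36])))
E
```

```text
(array([[-9.69958062e-01,  2.43272039e-01, -2.70998698e-04],
       [ 2.43272185e-01,  9.69957668e-01, -8.75065085e-04],
       [ 4.99783980e-05, -9.14702880e-04, -9.99999580e-01]]), array([0.16419521, 0.65458617, 0.24307189])) [[-0.98754395 -0.15734343  0.        ]
 [-0.15734343  0.98754395  0.        ]
 [ 0.          0.         -1.        ]]
(array([-51.75, -27.2 , -11.67]), array([-0.001, -0.   , -0.404]))
```

Call:
{"api": "move_arm", "payload": {"plan": [[-5,-2.7,-3,0,0,-0.06,9.3],[-10,-5.4,-6,0,0,-0.12,9.3],[-16,-8.2,-9,0,0,-0.18,9.3],[-21,-11,-11.7,0,0,-0.24,9.3],[-27,-14,-11.7,0,0,-0.3,9.3],[-32,-17,-11.7,0,0,-0.35,9.3],[-38,-20,-11.7,0,0,-0.404,9.3],[-43,-23,-11.7,0,0,-0.404,9.3],[-48,-25.2,-11.7,0,0,-0.404,9.3],[-51.75,-27.2,-11.7,0,0,-0.404,9.3]]}}

```text
time_s: 1.4
position: [0.6016, 0.263, 0.3602]
ee_rot: [-0.0, -0.079, 0.997, -0.0]
contact_force: [-0.2, 0.5, 0.5]
gripper_width: 0.0929
```

```bash
python3 - <<'E'
from h import *
import json
o=manip.get_obs(); print(o['time_s'],o['position'],np.abs(o['qd']).max(),o['contact_force'])
c=manip.calibration('wrist'); im=manip.read_camera('wrist'); cv2.imwrite('pics/w1.png',im[:,:,::-1])
json.dump({k:(v.tolist() if hasattr(v,'tolist') else v) for k,v in c.items()},open('w1.json','w'))
crop('pics/w1.png',170,60,470,310,2.6,'pics/w1c.png')
E
```

```text
1.4 [0.60160233 0.26302855 0.36020021] 0.5338512232591047 [-0.1578354   0.51331791  0.5411656 ]
```

View pics/w1c.png

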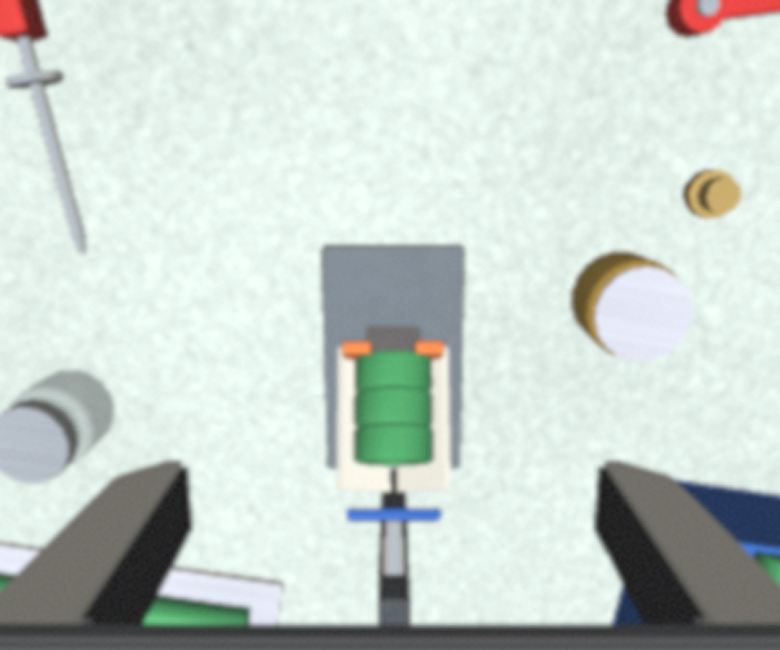

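The wrist view shows the chute centred. The mouth is near crop (393,350) and the pad's upper edge near (394,515). I'll take one more settled picture and measure from that.

```bash
python3 - <<'E'
from h import *
import json
for i in range(2): manip.read_camera('wrist')
print(np.abs(manip.get_obs()['qd']).max())
c=manip.calibration('wrist'); im=manip.read_camera('wrist'); cv2.imwrite('pics/w2.png',im[:,:,::-1])
json.dump({k:(v.tolist() if hasattr(v,'tolist') else v) for k,v in c.items()},open('w2.json','w'))
crop('pics/w2.png',280,140,360,270,6,'pics/w2a.png')
crop('pics/w2.png',160,40,240,170,6,'pics/w2b.png')
E
```

```text
0.04517533388715249
```

View pics/w2a.png

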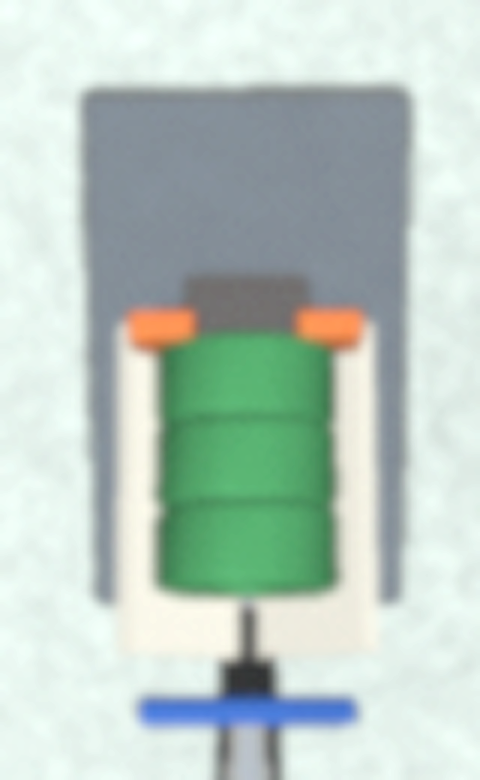

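View pics/w2b.png

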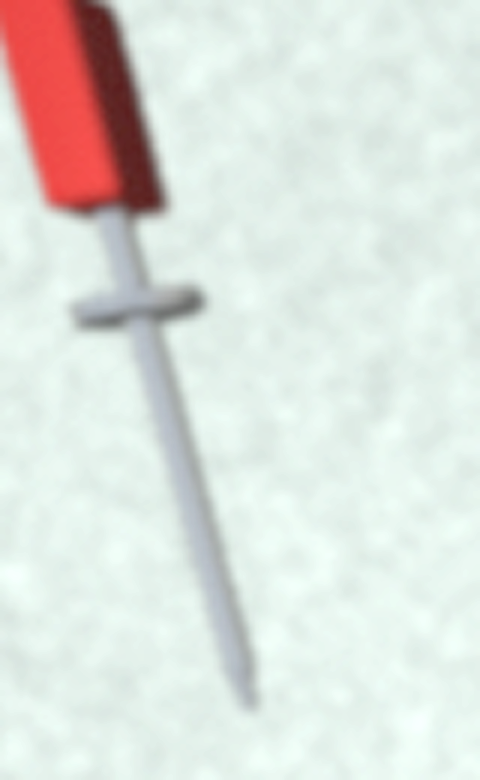

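```bash
cat > fit2.py <<'E'
from fit import *
import json
W=json.load(open('w2.json'))
a=lambda u,v:ct(u,v,280,140,6)
yt=.045
print('---')
for zb in (.006,.010):
  ob=[(W,a(128,312),L(-.006,-.023,.009)),(W,a(363,311),L(-.006,.023,.009)),(W,a(128,346),L(0,-.023,.009)),(W,a(363,346),L(0,.023,.009)),
  (W,a(158,580),L(.048,-.018,0)),(W,a(338,580),L(.048,.018,0)),
  (W,a(85,92),(-.04,-.045,zb)),(W,a(410,90),(-.04,.045,zb)),(W,a(400,603),(.11,.045,zb)),(W,a(95,603),(.11,-.045,zb))]
  p=fit("chuteW",ob,[.62,.265,.158])
for sp in (.057,.062,.067,.072,.077): print(sp,[(proj(W,place(p,[L(sp,y,h)]))[0]).round(1).tolist() for y in(-.02,.02) for h in (.02,)],proj(S,place(p,[L(sp,-.02,.02),L(sp,.02,.02),L(sp,-.02,-.02),L(sp,.02,-.02)])).round(1).tolist())
print('pad obs W',a(138,698),a(357,698)); b=lambda u,v:ct(u,v,395,170,5,400)
print('scene pad corners',[b(*q) for q in [(630,168),(702,138),(640,245),(708,213)]])
b=lambda u,v:ct(u,v,160,40,6)
fit("skW",[(W,b(250,708),(.15,0,.016)),(W,b(140,307),(.0475,0,.016)),(W,b(50,208),(.025,-.01,.032)),(W,b(122,192),(.025,.01,.032)),(W,b(113,212),(.025,0,.018))],[.475,.02,.3])
E
python3 fit2.py | sed -n '/---/,$p'
```

```text
---
chuteW [0.6218 0.2662 0.1577] 9.03 rms 0.74
[[0.1, -0.4], [0.2, -0.4], [0.0, -1.1], [0.3, -1.2], [-0.6, 1.8], [0.3, 1.7], [-0.8, -0.4], [0.5, -0.3], [0.3, 0.2], [-0.1, 0.3]]
chuteW [0.6216 0.2662 0.1577] 9.03 rms 0.83
[[0.1, -0.6], [0.2, -0.6], [0.0, -1.3], [0.3, -1.4], [-0.6, 1.6], [0.3, 1.5], [-1.1, -0.3], [0.7, -0.1], [0.4, 1.0], [-0.3, 1.1]]
0.057 [[302.5, 244.5], [339.0, 244.4]] [[436.1, 201.6], [449.9, 194.7], [438.2, 216.3], [451.7, 209.3]]
0.062 [[302.4, 249.1], [339.1, 249.0]] [[437.6, 202.3], [451.4, 195.4], [439.6, 217.0], [453.2, 210.1]]
0.067 [[302.4, 253.8], [339.1, 253.7]] [[439.0, 203.0], [452.9, 196.0], [441.0, 217.8], [454.7, 210.8]]
0.072 [[302.3, 258.4], [339.2, 258.3]] [[440.5, 203.8], [454.4, 196.8], [442.5, 218.6], [456.1, 211.6]]
0.077 [[302.3, 263.1], [339.3, 263.0]] [[441.9, 204.5], [455.9, 197.5], [443.9, 219.4], [457.6, 212.3]]
pad obs W (302.5833333333333, 255.91666666666666) (339.0833333333333, 255.91666666666666)
scene pad corners [(440.6, 203.2), (455.0, 197.2), (442.6, 218.6), (456.20000000000005, 212.2)]
skW [0.4732 0.0251 0.3196] 18.31 rms 0.37
[[0.0, 0.1], [0.2, -0.3], [-0.7, 0.2], [0.6, 0.3], [-0.2, -0.4]]
```

```bash
python3 - <<'E'
from h import *
R,p=pose(); print(p)
print(delta(toolR(.322),np.array([.4738,.0243,.13])))
E
```

```text
[0.60040701 0.26438865 0.36006339]
(array([ 16.23, -21.74,  23.02]), array([ 0.   , -0.001, -0.165]))
```

Call:
{"api": "move_arm", "payload": {"plan": [[2.5,-3.2,2,0,0,-0.03,9.3],[5,-6.4,5,0,0,-0.06,9.3],[7.5,-9.6,8,0,0,-0.09,9.3],[10,-12.8,11.5,0,0,-0.12,9.3],[12.5,-16,15,0,0,-0.15,9.3],[14.5,-19,18.5,0,0,-0.165,9.3],[16.23,-21.74,21.5,0,0,-0.165,9.3],[16.23,-21.74,23.02,0,0,-0.165,9.3],[16.23,-21.74,23.02,0,0,-0.165,9.3],[16.23,-21.74,23.02,0,0,-0.165,9.3]]}}

```text
time_s: 2.85
position: [0.4746, 0.0257, 0.1316]
ee_rot: [0.001, -0.162, 0.987, -0.0]
contact_force: [0.1, 0.3, 0.1]
gripper_width: 0.0929
```

```bash
python3 - <<'E'
from h import *
import json
print(manip.get_obs()['position'],np.abs(manip.get_obs()['qd']).max())
c=manip.calibration('wrist'); im=manip.read_camera('wrist'); cv2.imwrite('pics/w3.png',im[:,:,::-1])
json.dump({k:(v.tolist() if hasattr(v,'tolist') else v) for k,v in c.items()},open('w3.json','w'))
crop('pics/w3.png',220,140,420,310,4,'pics/w3c.png')
E
```

```text
[0.47462342 0.02567925 0.13160957] 0.004075848370012408
```

View pics/w3c.png

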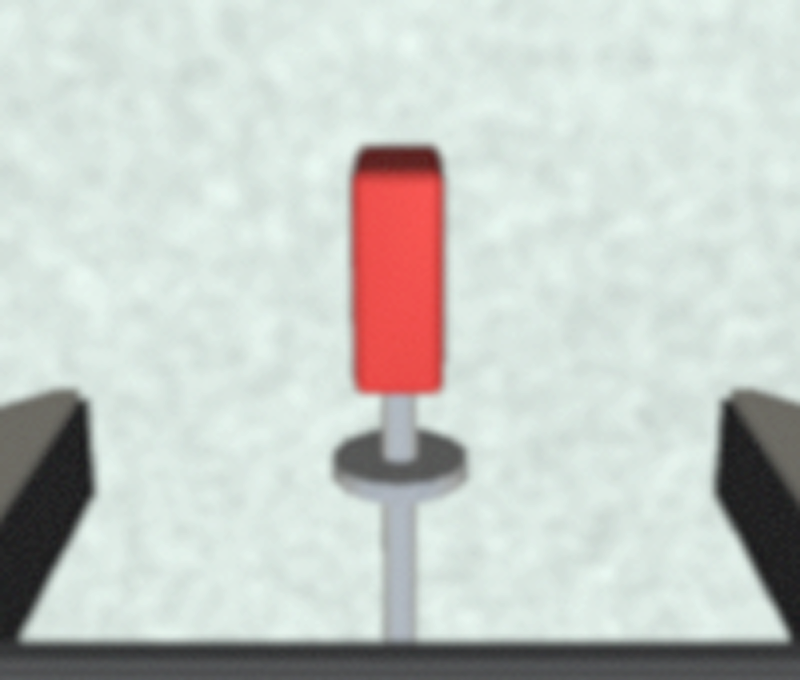

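The larger skewer is centred between the jaws, with the handle at crop (398,283) and aligned in yaw. I'll fit its pose.

```bash
cat > fit3.py <<'E'
from fit import *
import json
print('---')
W=json.load(open('w3.json')); b=lambda u,v:ct(u,v,220,140,4)
fit("sk",[(W,b(354,176),(-.025,-.01,.032)),(W,b(442,176),(-.025,.01,.032)),(W,b(357,391),(.025,-.01,.032)),(W,b(441,391),(.025,.01,.032)),(W,b(398,640),(.095,0,.018)) if 0 else (W,b(399,462),(.045,0,.018))],[.475,.02,.32])
W1=[proj(W,place([.474,.0255,.322],[[x,0,.02]]))[0] for x in (.09,.1)];print(W1)
E
python3 fit3.py | sed -n '/---/,$p'
python3 - <<'E'
from h import *
R,p=pose(); print(Rn.from_matrix(R).as_euler('zyx'),p)
E
```

```text
---
sk [0.4742 0.024  0.3256] 18.65 rms 1.48
[[-1.3, -1.4], [1.4, -1.5], [-1.3, 2.2], [1.1, 2.2], [0.1, -1.2]]
[array([320.82605614, 298.24245855]), array([320.80477733, 307.31422223])]
[ 2.81712312e+00  1.41257929e-03 -3.14149585e+00] [0.47464576 0.02555537 0.13160017]
```

```bash
python3 - <<'E'
from h import *
print(delta(toolR(.3256),np.array([.4742,.0242,.0285])))
E
```

```text
(array([ 0.1 , -0.11, 10.31]), array([-0.   ,  0.001, -0.001]))
```

Call:
{"api": "move_arm", "payload": {"plan": [[0.1,-0.1,3,0,0,0,9.3],[0.1,-0.1,6,0,0,0,9.3],[0.1,-0.1,8.5,0,0,0,8],[0.1,-0.1,10,0,0,0,6],[0.1,-0.1,10.3,0,0,0,5],[0.1,-0.1,10.3,0,0,0,3],[0.1,-0.1,10.3,0,0,0,1],[0.1,-0.1,10.3,0,0,0,0],[0.1,-0.1,10.3,0,0,0,0],[0.1,-0.1,10.3,0,0,0,0]]}}

```text
time_s: 4.15
position: [0.4734, 0.0234, 0.0276]
ee_rot: [0.0, -0.161, 0.987, -0.0]
contact_force: [0.1, 0.2, 1.6]
gripper_width: 0.0197
```

```bash
python3 - <<'E'
from h import *
o=manip.get_obs();print(o['position'],o['contact_force'],o['torque'],o['gripper_width'],Rn.from_matrix(pose()[0]).as_euler('zyx'))
E
```

```text
[0.47341124 0.02342327 0.02758852] [0.07556546 0.21595587 1.59332738] [0.00908787 0.03315817 0.00450421] 0.019728449065662634 [2.81843611e+00 1.91851989e-04 3.14158463e+00]
```

```bash
cat >> h.py <<'E'
CH=np.array([.6218,.2662,.1577]); PIT=np.radians(27)
G=np.array([-.001,0,.0116])  # skewer origin in tool frame
def chute(L):
    c,s=np.cos(CH[2]),np.sin(CH[2]); return np.array([CH[0]+c*L[0]-s*L[1],CH[1]+s*L[0]+c*L[1],L[2]])
DL=np.array([np.cos(PIT),0,np.sin(PIT)]); NL=np.array([-DL[2],0,DL[0]]); ML=np.array([-.005,0,.15])
def tgt(s,h=0,y=0,pit=PIT):
    "tool pose with tip at distance s past the mouth along the line (line height h)"
    R=toolR(CH[2],pit); d=np.array([np.cos(pit),0,np.sin(pit)])
    o=chute(ML+s*DL+h*NL+np.array([0,y,0])-.15*d); return R,o-R@G
def skew():
    R,p=pose(); o=p+R@G; return o,-R[:,0]
E
python3 - <<'E'
from h import *
R,p=tgt(-.03); print(p,delta(R,p)); R0,p0=pose()
print(delta(toolR(.24,.2),np.array([.465,.10,.16])))
print(delta(toolR(CH[2],PIT),np.array([.45,.23,.13])))
for n,uv,z in (("jar",(312,128),.075),("tin",(189,178),.06)): print(n,onz(manip.calibration('top'),uv,z))
E
```

```text
[0.45239013 0.23926037 0.0781634 ] (array([-4.86, 21.13, -5.06]), array([ 0.039, -0.47 ,  0.162]))
(array([ -1.64,   7.53, -13.24]), array([ 0.008, -0.2  ,  0.083]))
(array([ -4.34,  20.33, -10.24]), array([ 0.039, -0.47 ,  0.162]))
jar [0.71876523 0.06401579 0.075     ]
tin [0.5888813  0.39827673 0.06      ]
```

Call:
{"api": "move_arm", "payload": {"plan": [[0,0,-2,0,0,0,0],[0,0,-6,0,0,0,0],[-0.5,2.5,-10,0,-0.05,0.02,0],[-1.2,5,-13,0,-0.12,0.05,0],[-1.64,7.5,-13.2,0.01,-0.2,0.083,0],[-2.5,11.5,-13,0.02,-0.29,0.11,0],[-3.4,16,-12,0.03,-0.38,0.135,0],[-4,19,-11,0.036,-0.44,0.155,0],[-4.34,20.4,-10.2,0.039,-0.47,0.162,0],[-4.5,21,-9,0.039,-0.47,0.162,0]]}}

```text
time_s: 5.4
position: [0.4488, 0.2376, 0.117]
ee_rot: [0.233, -0.078, 0.969, 0.019]
contact_force: [-0.1, -0.4, -1.0]
gripper_width: 0.0197
```

```bash
python3 - <<'E'
from h import *
o=manip.get_obs();print(o['position'],o['contact_force'],o['gripper_width'],o['joints'].round(2))
R,p=tgt(-.03); print(delta(R,p))
E
```

```text
[0.44880606 0.23763935 0.11697407] [-0.13934205 -0.40742095 -0.99674932] 0.019726469615429894 [ 0.53 -0.47  2.21 -0.2   0.97 -1.13]
(array([1.42, 0.1 , 3.63]), array([ 0.001, -0.   ,  0.002]))
```

Call:
{"api": "move_arm", "payload": {"plan": [[0.4,0.03,1,0,0,0,0],[0.9,0.06,2.2,0,0,0,0],[1.3,0.1,3.3,0,0,0.001,0],[1.42,0.1,3.6,0,0,0.001,0],[1.42,0.1,3.63,0,0,0.001,0],[1.42,0.1,3.63,0,0,0.001,0],[1.42,0.1,3.63,0,0,0.001,0],[1.42,0.1,3.63,0,0,0.001,0],[1.42,0.1,3.63,0,0,0.001,0],[1.42,0.1,3.63,0,0,0.001,0]]}}

```text
time_s: 6.65
position: [0.453, 0.2385, 0.0787]
ee_rot: [0.233, -0.076, 0.969, 0.019]
contact_force: [0.6, -0.2, -1.3]
gripper_width: 0.0198
```

```bash
python3 - <<'E'
from h import *
o=manip.get_obs();print(o['time_s'],o['position'],o['contact_force'],np.abs(o['qd']).max())
R,p=tgt(-.03); print(delta(R,p))
o,x=skew(); print('tip',o+.15*x, 'expected px top',proj(manip.calibration('top'),[o+.15*x,o+.05*x]),'scene',proj(manip.calibration('scene'),[o+.15*x,o+.05*x]))
for n in('top','scene','wrist'): cv2.imwrite(f'pics/p_{n}.png',manip.read_camera(n)[:,:,::-1])
a=cv2.imread("pics/p_top.png");b=cv2.imread("pics/p_scene.png")
def z(im,x0,y0,w,h,k): return cv2.convertScaleAbs(cv2.resize(im[y0:y0+h,x0:x0+w],None,fx=k,fy=k,interpolation=cv2.INTER_CUBIC),alpha=1.5)
cv2.imwrite("pics/p1.png",np.hstack([z(a,205,125,50,75,8),z(b,380,160,50,75,8)]))
E
```

```text
6.65 [0.45295198 0.23846767 0.07868847] [ 0.58398693 -0.17350919 -1.34535779] 0.0012138308712392328
(array([0.06, 0.09, 0.03]), array([ 0.   , -0.   , -0.001]))
tip [0.59104385 0.2603432  0.13689204] expected px top [[233.72321989 170.66366008]
 [242.4320804  207.41252845]] scene [[420.48653683 193.81968957]
 [397.14148026 181.93634421]]
```

View pics/p1.png

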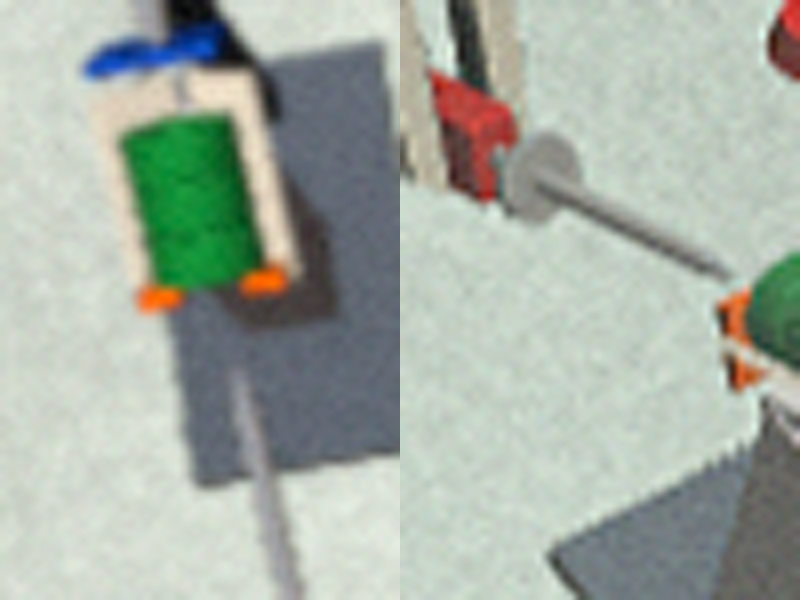

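View pics/p_wrist.png

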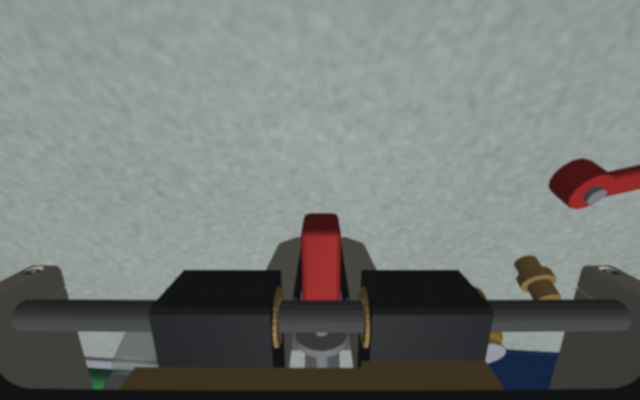

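View pics/p_scene.png

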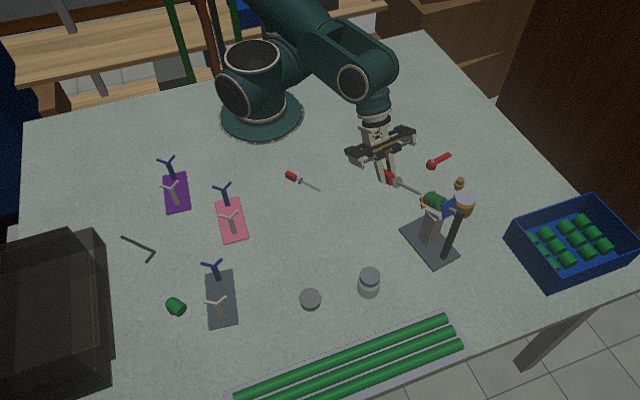

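```bash
python3 - <<'E'
from h import *
T=manip.calibration('top');S=manip.calibration('scene')
P=lambda s,y,h: chute(ML+s*DL+h*NL+np.array([0,y,0]))
print('top cheeks',((proj(T,[P(-.003,.0165,.009),P(-.003,-.0165,.009)])-[205,125]+.5)*8).round(0), 'ring end corners',((proj(T,[P(.048,.018,0),P(.048,-.018,0)])-[205,125]+.5)*8).round(0))
print('scene cheeks',((proj(S,[P(-.006,-.023,.009),P(0,-.023,.009),P(-.006,-.023,-.02)])-[380,160]+.5)*8+[400,0]).round(0))
E
```

```text
top cheeks [[155. 305.]
 [260. 287.]] ring end corners [[116. 139.]
 [232. 119.]]
scene cheeks [[713. 303.]
 [726. 309.]
 [726. 384.]]
```

Call:
{"api": "move_arm", "payload": {"plan": [[-0.5,0.08,0,0,0,0,0],[-1.5,0.08,0,0,0,0,0],[-2.5,0.08,0,0,0,0,0],[-3.5,0.08,0,0,0,0,0],[-4.5,0.08,0,0,0,0,0],[-5.5,0.08,0,0,0,0,0],[-6.4,0.08,0,0,0,0,0],[-6.9,0.08,0,0,0,0,0],[-7,0.08,0,0,0,0,0],[-7,0.08,0,0,0,0,0]]}}

```text
time_s: 8.05
position: [0.5143, 0.249, 0.1103]
ee_rot: [0.233, -0.076, 0.969, 0.018]
contact_force: [-0.3, -0.3, -3.0]
gripper_width: 0.0197
```

```bash
cat > st.py <<'E'
from h import *
o=manip.get_obs();R,p=pose()
f=R.T@o['contact_force']; print(o['time_s'],'toolforce',f.round(2),'tq',(R.T@o['torque']).round(3),'gw',o['gripper_width'])
Rt,pt=tgt(0); dl=delta(Rt,pt); print('tip s (mm)',dl[0][0]*10,'off y,h mm',-dl[0][1]*10,dl[0][2]*10,'rot',dl[1])
E
python3 st.py; python3 - <<'E'
from h import *
for n in('top','scene'): cv2.imwrite(f'pics/q_{n}.png',manip.read_camera(n)[:,:,::-1])
a=cv2.imread("pics/q_top.png");b=cv2.imread("pics/q_scene.png")
def z(im,x0,y0,w,h,k): return cv2.convertScaleAbs(cv2.resize(im[y0:y0+h,x0:x0+w],None,fx=k,fy=k,interpolation=cv2.INTER_CUBIC),alpha=1.5)
cv2.imwrite("pics/q1.png",np.hstack([z(a,205,115,50,75,8),z(b,420,170,50,75,8)]))
E
```

```text
8.05 toolforce [ 1.66 -0.21  2.53] tq [-0.01   0.339  0.03 ] gw 0.01966093580843863
tip s (mm) 40.4 off y,h mm -0.1 0.2 rot [ 0.    -0.    -0.001]
```

View pics/q1.png

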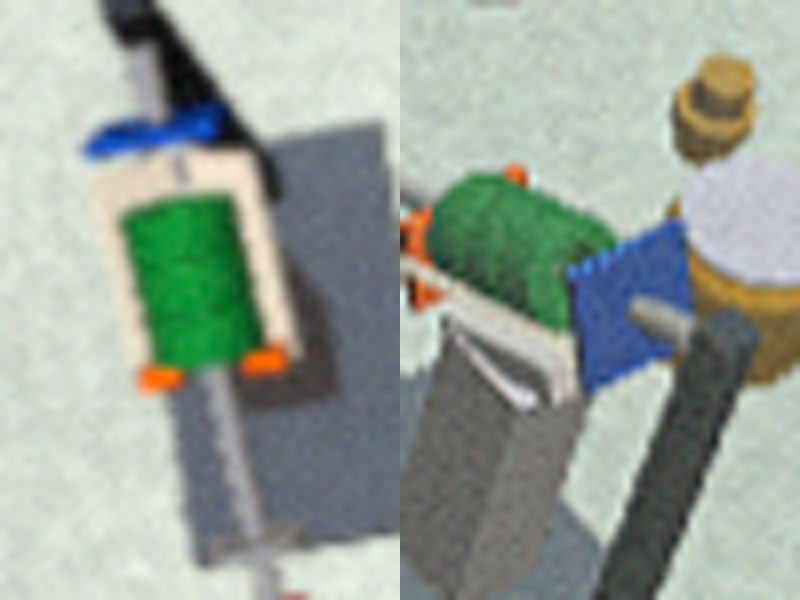

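```bash
for i in 1 2 3; do python3 -c "
from h import *
manip.read_camera('top')
o=manip.get_obs();R,p=pose();print((R.T@o['contact_force']).round(2),(R.T@o['torque']).round(3),o['contact_force'].round(2))"; done
```

```text
[ 1.43 -0.63  1.16] [-0.034  0.373  0.019] [-0.64 -0.73 -1.68]
[0.68 1.49 1.58] [-0.025  0.392  0.053] [-0.12  1.49 -1.72]
[0.68 0.11 0.29] [-0.061  0.293  0.045] [-0.48  0.04 -0.57]
```

Call:
{"api": "move_arm", "payload": {"plan": [[-0.5,0,0,0,0,0,0],[-1.2,0,0,0,0,0,0],[-1.8,0,0,0,0,0,0],[-2.2,0,0,0,0,0,0],[-2.4,0,0,0,0,0,0],[-2.5,0,0,0,0,0,0],[-2.5,0,0,0,0,0,0],[-2.5,0,0,0,0,0,0],[-2.5,0,0,0,0,0,0],[-2.5,0,0,0,0,0,0]]}}

```text
time_s: 9.55
position: [0.5364, 0.2525, 0.1218]
ee_rot: [0.233, -0.076, 0.969, 0.018]
contact_force: [-0.5, -0.6, -1.3]
gripper_width: 0.0198
```

```bash
cat > fs.py <<'E'
from h import *
F=[];Q=[]
for i in range(8):
    im=manip.read_camera('scene' if i%2 else 'top'); o=manip.get_obs();R,p=pose();F.append(R.T@o['contact_force']);Q.append(R.T@o['torque'])
    cv2.imwrite(f"pics/f_{'scene' if i%2 else 'top'}.png",im[:,:,::-1])
F=np.array(F);print('F',F.mean(0).round(2),'sd',F.std(0).round(2),'T',np.mean(Q,0).round(3))
a=cv2.imread("pics/f_top.png");b=cv2.imread("pics/f_scene.png")
def z(im,x0,y0,w,h,k): return cv2.convertScaleAbs(cv2.resize(im[y0:y0+h,x0:x0+w],None,fx=k,fy=k,interpolation=cv2.INTER_CUBIC),alpha=1.5)
cv2.imwrite("pics/f1.png",np.hstack([z(a,205,115,50,75,8),z(b,420,170,50,75,8)]))
E
python3 st.py; python3 fs.py
```

```text
9.55 toolforce [ 1.12 -0.51  0.86] tq [-0.003  0.365  0.055] gw 0.019807895669824764
tip s (mm) 65.6 off y,h mm -0.1 0.3 rot [ 0.    -0.    -0.001]
F [ 0.37 -0.18  0.95] sd [0.46 0.59 0.38] T [-0.021  0.36   0.026]
```

View pics/f1.png

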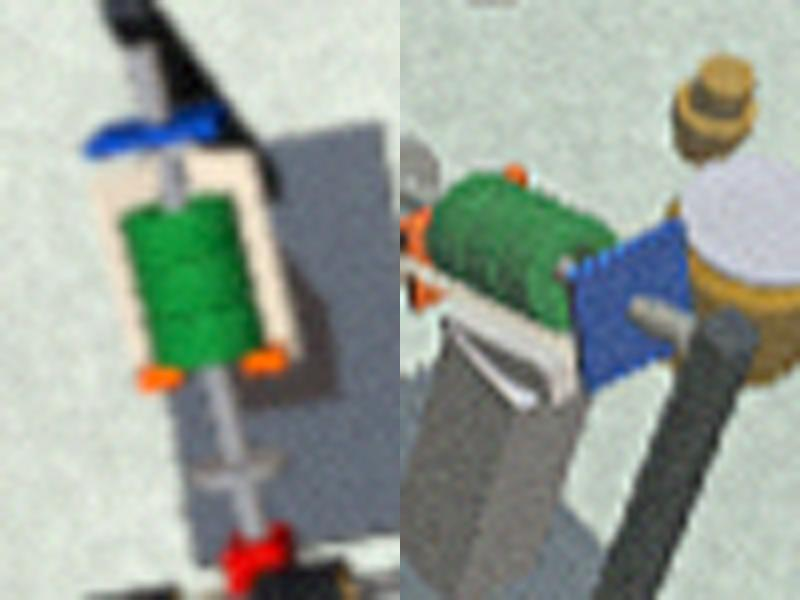

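The rod is through all three rings, and they haven't moved. There is no pad force yet (0.37 N axial). I'll advance 4.5 mm.

Call:
{"api": "move_arm", "payload": {"plan": [[-0.1,0,0,0,0,0,0],[-0.2,0,0,0,0,0,0],[-0.3,0,0,0,0,0,0],[-0.4,0,0,0,0,0,0],[-0.45,0,0,0,0,0,0],[-0.45,0,0,0,0,0,0],[-0.45,0,0,0,0,0,0],[-0.45,0,0,0,0,0,0],[-0.45,0,0,0,0,0,0],[-0.45,0,0,0,0,0,0]]}}

```text
time_s: 11.2
position: [0.5404, 0.2531, 0.1238]
ee_rot: [0.233, -0.076, 0.969, 0.018]
contact_force: [-2.6, -1.0, -2.2]
gripper_width: 0.0196
```

```bash
python3 st.py; python3 fs.py
```

```text
11.2 toolforce [ 3.42 -0.63  0.77] tq [-0.072  0.983  0.033] gw 0.019577960225255014
tip s (mm) 70.1 off y,h mm -0.1 0.2 rot [ 0.    -0.    -0.001]
F [3.68 0.   1.02] sd [0.33 0.71 0.43] T [-0.04   0.894  0.008]
```

Contact: 3.3 N above the baseline, which is about 1.5 mm of pad travel. I'll advance another 3.3 mm.

Call:
{"api": "move_arm", "payload": {"plan": [[-0.1,0,0,0,0,0,0],[-0.2,0,0,0,0,0,0],[-0.28,0,0,0,0,0,0],[-0.33,0,0,0,0,0,0],[-0.33,0,0,0,0,0,0],[-0.33,0,0,0,0,0,0],[-0.33,0,0,0,0,0,0],[-0.33,0,0,0,0,0,0],[-0.33,0,0,0,0,0,0],[-0.33,0,0,0,0,0,0]]}}

```text
time_s: 12.85
position: [0.5433, 0.2536, 0.1253]
ee_rot: [0.233, -0.076, 0.969, 0.018]
contact_force: [-5.0, -0.3, -3.3]
gripper_width: 0.02
```

```bash
python3 st.py; python3 fs.py
```

```text
12.85 toolforce [5.94 0.51 0.69] tq [-0.037  1.253  0.033] gw 0.020018380192253493
tip s (mm) 73.4 off y,h mm -0.1 0.2 rot [ 0.    -0.    -0.001]
F [5.3  0.02 1.19] sd [0.35 0.54 0.49] T [-0.018  1.232  0.015]
```

View pics/f1.png

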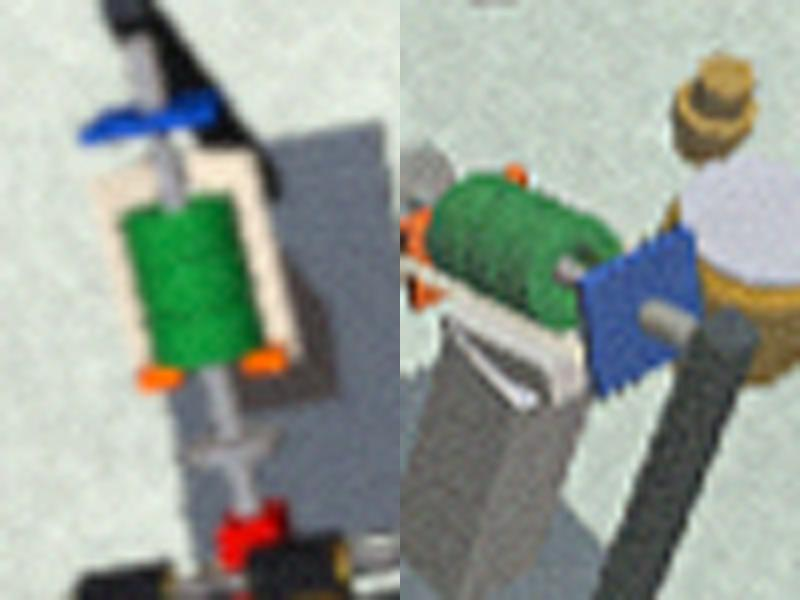

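The pad is pressed in about 4.2 to 5 mm, and the pictures show it shifted. Next I'll back off 6 mm and lift square to the line.

Call:
{"api": "move_arm", "payload": {"plan": [[0.3,0,0,0,0,0,0],[0.6,0,0,0,0,0,0],[0.6,0,-0.3,0,0,0,0],[0.6,0,-0.8,0,0,0,0],[0.6,0,-1.4,0,0,0,0],[0.6,0,-2,0,0,0,0],[0.6,0,-2.6,0,0,0,0],[0.6,0,-3.2,0,0,0,0],[0.6,0,-3.7,0,0,0,0],[0.6,0,-4,0,0,0,0]]}}

```text
time_s: 14.5
position: [0.52, 0.2499, 0.1586]
ee_rot: [0.233, -0.076, 0.969, 0.019]
contact_force: [0.6, 0.1, -2.0]
gripper_width: 0.0197
```

```bash
python3 st.py; python3 fs.py
```

```text
14.5 toolforce [ 0.37 -0.03  2.06] tq [-0.075  0.42  -0.022] gw 0.019737995923730316
tip s (mm) 67.5 off y,h mm -0.1 40.599999999999994 rot [ 0.     0.    -0.001]
F [0.75 0.12 1.49] sd [0.64 0.22 0.65] T [-0.026  0.503  0.006]
```

View pics/f1.png

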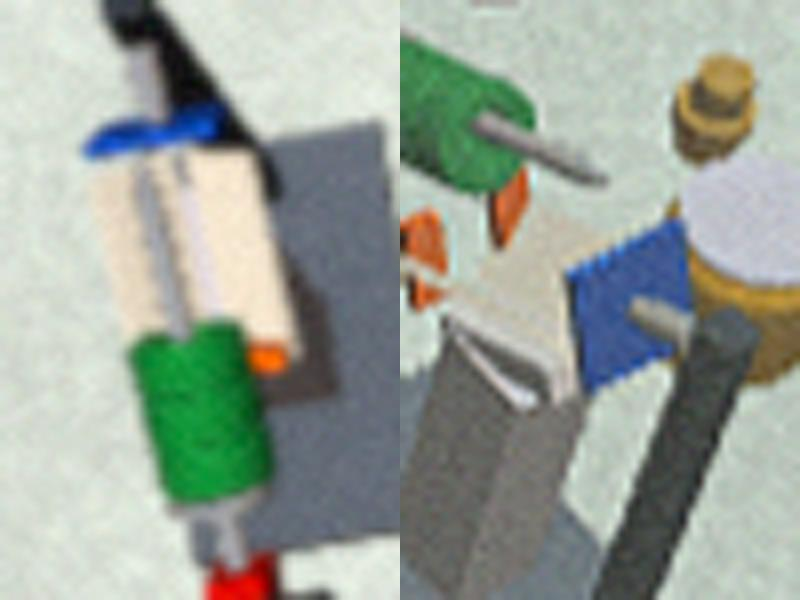

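All three couplings lifted out and slid down against the disc. Next I'll carry them over to look at the gray rest.

```bash
python3 - <<'E'
from h import *
Rt=toolR(-.136,PIT)
print(delta(toolR(.1577,PIT),np.array([.48,.24,.22])))
print(delta(toolR(.02,PIT),np.array([.46,.0,.27])))
print(delta(Rt,np.array([.44,-.25,.30])))
E
```

```text
(array([ 0.86, -0.34, -7.39]), array([-0.   , -0.   , -0.001]))
(array([  3.69, -23.73, -14.45]), array([ 0.062, -0.   ,  0.122]))
(array([  7.58, -48.11, -19.8 ]), array([ 0.133, -0.   ,  0.261]))
```

Call:
{"api": "move_arm", "payload": {"plan": [[0.2,-0.1,-1.5,0,0,0,0],[0.5,-0.2,-4,0,0,0,0],[0.9,-0.4,-6.5,0,0,0,0],[1.1,-2,-8,0.005,0,0.01,0],[1.5,-5,-9,0.012,0,0.025,0],[1.9,-8.5,-10,0.02,0,0.04,0],[2.4,-12.5,-11.2,0.03,0,0.06,0],[2.8,-16.5,-12.3,0.04,0,0.08,0],[3.2,-20.5,-13.4,0.051,0,0.1,0],[3.7,-24,-14.4,0.062,0,0.122,0]]}}

```text
time_s: 16.15
position: [0.4598, -0.0038, 0.2711]
ee_rot: [0.234, -0.01, 0.972, 0.002]
contact_force: [0.1, 0.7, -2.1]
gripper_width: 0.0197
```

```bash
python3 - <<'E'
from h import *
print(delta(toolR(-.136,PIT),np.array([.44,-.25,.30])))
cv2.imwrite('pics/g_scene.png',manip.read_camera('scene')[:,:,::-1])
E
```

```text
(array([  0.88, -24.57,  -3.7 ]), array([0.071, 0.001, 0.139]))
```

View pics/g_scene.png

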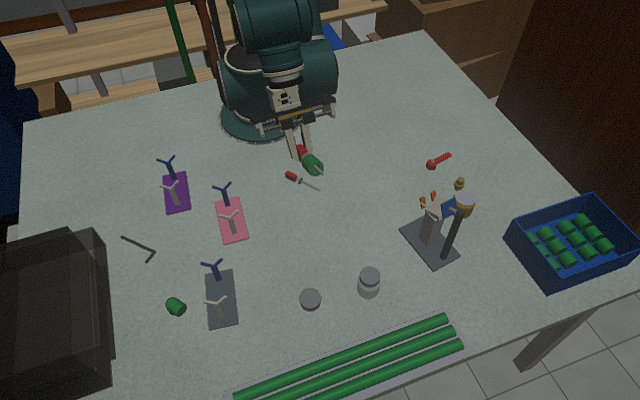

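The couplings are on the rod near pixel (312,163) and the chute is empty. Continuing to the viewpoint.

Call:
{"api": "move_arm", "payload": {"plan": [[0.1,-3,-0.5,0.008,0,0.015,0],[0.2,-6.5,-1,0.018,0,0.035,0],[0.4,-10.5,-1.6,0.03,0,0.06,0],[0.5,-14.5,-2.2,0.041,0,0.08,0],[0.65,-18,-2.8,0.052,0,0.1,0],[0.75,-21,-3.2,0.06,0,0.12,0],[0.85,-23.4,-3.6,0.068,0,0.133,0],[0.88,-24.57,-3.7,0.071,0,0.139,0],[0.88,-24.57,-3.7,0.071,0,0.139,0],[0.88,-24.57,-3.7,0.071,0,0.139,0]]}}

```text
time_s: 17.45
position: [0.441, -0.248, 0.2986]
ee_rot: [0.233, 0.066, 0.97, -0.016]
contact_force: [0.3, -0.7, -1.1]
gripper_width: 0.0199
```

```bash
python3 - <<'E'
from h import *
import json
print(pose()[1])
c=manip.calibration('wrist'); im=manip.read_camera('wrist'); cv2.imwrite('pics/w5.png',im[:,:,::-1])
json.dump({k:(v.tolist() if hasattr(v,'tolist') else v) for k,v in c.items()},open('w5.json','w'))
E
```

```text
[ 0.44098458 -0.24797597  0.29858457]
```

View pics/w5.png

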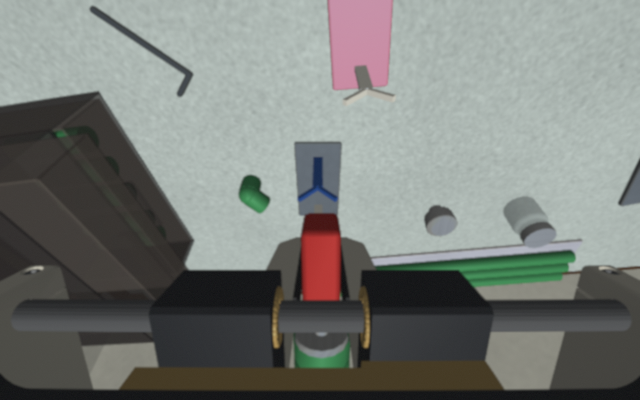

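The gray rest is seen at about (318,178), with the blue fork's vertex near (319,189).

```bash
python3 - <<'E'
from h import *
crop('pics/w5.png',285,130,355,220,8,'pics/w5c.png')
E
cat > fit4.py <<'E'
from fit import *
import json
print('---'); W=json.load(open('w5.json'))
p=[.6178,-.2761,-.136]
q=lambda l:((proj(W,place(p,[l]))[0]-[285,130]+.5)*8).round(0).tolist()
for n,l in dict(nl=(-.075,.035,.008),nr=(-.075,-.035,.008),fr=(.075,-.035,.008),fl=(.075,.035,.008),vtx=(-.052,0,.0793),armL=(-.052,.022,.104),armR=(-.052,-.022,.104)).items(): print(n,q(l))
E
python3 fit4.py | sed -n '/---/,$p'
```

```text
---
nl [461.0, 117.0]
nr [75.0, 117.0]
fr [115.0, 698.0]
fl [428.0, 698.0]
vtx [266.0, 466.0]
armL [404.0, 566.0]
armR [127.0, 566.0]
```

View pics/w5c.png

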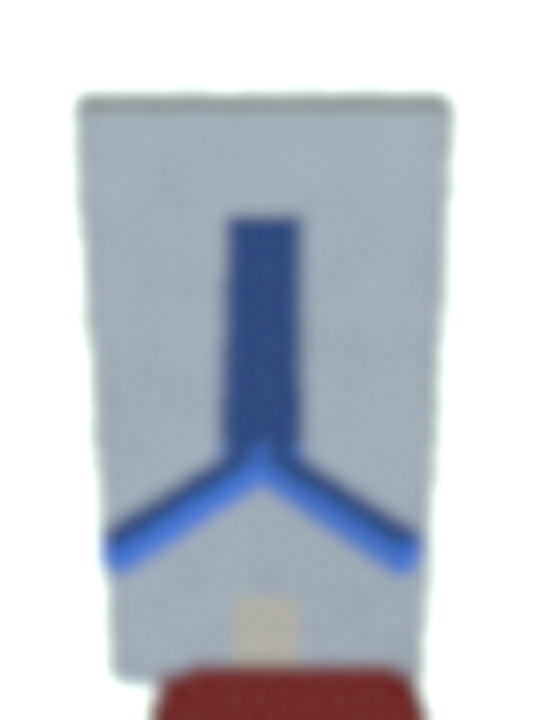

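```bash
cat >> h.py <<'E'
RS=np.array([.616,-.277,-.136])
def rtgt(z,pit=0.,dx=0.):
    c,s=np.cos(RS[2]),np.sin(RS[2]); R=toolR(RS[2],pit); o=np.array([RS[0]+c*(-.084+dx),RS[1]+s*(-.084+dx),z]); return R,o-R@G
E
python3 - <<'E'
from h import *
print(rtgt(.15)[1]); print(delta(*rtgt(.15))); print(delta(*rtgt(.20,.2)))
E
```

```text
[ 0.53178487 -0.2654756   0.1616    ]
(array([-2.  , -0.52, 16.4 ]), array([0.001, 0.471, 0.001]))
(array([-4.05, -0.52, 11.88]), array([0.001, 0.271, 0.001]))
```

Call:
{"api": "move_arm", "payload": {"plan": [[-0.6,-0.1,1.5,0,0.03,0,0],[-1.5,-0.2,4,0,0.09,0,0],[-2.6,-0.3,7,0,0.16,0,0],[-3.6,-0.4,10,0,0.22,0,0],[-4,-0.5,12,0,0.28,0,0],[-3.6,-0.5,13.5,0,0.34,0,0],[-3,-0.5,14.8,0,0.4,0,0],[-2.4,-0.52,15.8,0,0.445,0,0],[-2,-0.52,16.4,0.001,0.471,0.001,0],[-2,-0.52,16.4,0.001,0.471,0.001,0]]}}

```text
time_s: 18.75
position: [0.5316, -0.2661, 0.1611]
ee_rot: [-0.0, 0.068, 0.998, -0.0]
contact_force: [-0.4, 0.1, -2.1]
gripper_width: 0.0198
```

```bash
cat > r.py <<'E'
from h import *
o=manip.get_obs();print(o['time_s'],o['position'],o['contact_force'],np.abs(o['qd']).max())
print('to hover',delta(*rtgt(.15)),'to seat',delta(*rtgt(.085)))
for n in('top','scene'): cv2.imwrite(f'pics/r_{n}.png',manip.read_camera(n)[:,:,::-1])
a=cv2.imread("pics/r_top.png");b=cv2.imread("pics/r_scene.png")
def z(im,x0,y0,w,h,k): return cv2.convertScaleAbs(cv2.resize(im[y0:y0+h,x0:x0+w],None,fx=k,fy=k,interpolation=cv2.INTER_CUBIC),alpha=1.5)
cv2.imwrite("pics/r1.png",np.hstack([z(a,405,115,66,95,6),z(b,185,225,66,95,6)]))
E
python3 r.py
```

```text
18.75 [ 0.53163698 -0.26612318  0.1610759 ] [-0.38535431  0.14563043 -2.10864091] 0.018584777865131377
to hover (array([-0.01,  0.07, -0.05]), array([-0.   , -0.001, -0.001])) to seat (array([-0.01,  0.07,  6.45]), array([-0.   , -0.001, -0.001]))
```

View pics/r1.png

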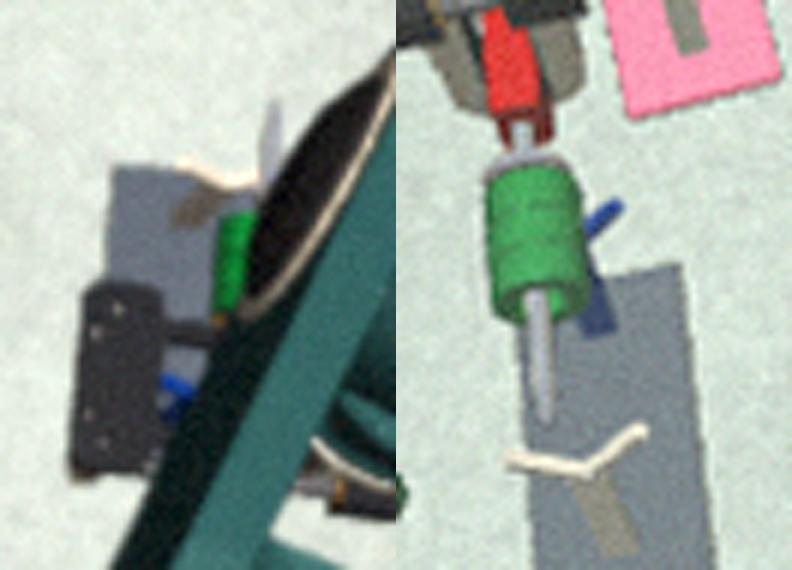

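Level above the rest, with all three couplings against the disc and the tip near scene (209,294). I'll lower to 20 mm above the seat and check.

Call:
{"api": "move_arm", "payload": {"plan": [[0,0.07,0.5,0,0,0,0],[0,0.07,1.2,0,0,0,0],[0,0.07,2,0,0,0,0],[0,0.07,2.8,0,0,0,0],[0,0.07,3.6,0,0,0,0],[0,0.07,4.2,0,0,0,0],[0,0.07,4.5,0,0,0,0],[0,0.07,4.5,0,0,0,0],[0,0.07,4.5,0,0,0,0],[0,0.07,4.5,0,0,0,0]]}}

```text
time_s: 20.1
position: [0.5318, -0.2657, 0.1167]
ee_rot: [0.0, 0.068, 0.998, -0.0]
contact_force: [-0.0, -0.1, -1.7]
gripper_width: 0.0199
```

```bash
python3 r.py; python3 -c "
from h import *
o,x=skew(); S=manip.calibration('scene'); print(o,x)
print('tip,disc front px in crop',((proj(S,[o+.15*x,o+.05*x])-[185,225]+.5)*6+[396,0]).round(0))
c,s=np.cos(RS[2]),np.sin(RS[2])
for X,n in((.049,'white'),(-.049,'blue')):
  print(n,((proj(S,[[RS[0]+c*X,RS[1]+s*X,.0793]])-[185,225]+.5)*6+[396,0]).round(0))
"
```

```text
20.1 [ 0.53182085 -0.26573953  0.11674896] [-0.02735359 -0.12654174 -1.74149386] 0.0015899195576586514
to hover (array([ 0.01,  0.02, -4.49]), array([-0.001,  0.   , -0.001])) to seat (array([0.01, 0.03, 2.01]), array([-0.001,  0.   , -0.001]))
[ 0.53277381 -0.26588302  0.10507244] [ 9.90640058e-01 -1.36499882e-01  2.41483035e-04]
tip,disc front px in crop [[572. 481.]
 [553. 244.]]
white [[584. 469.]]
blue [[564. 244.]]
```

View pics/r1.png

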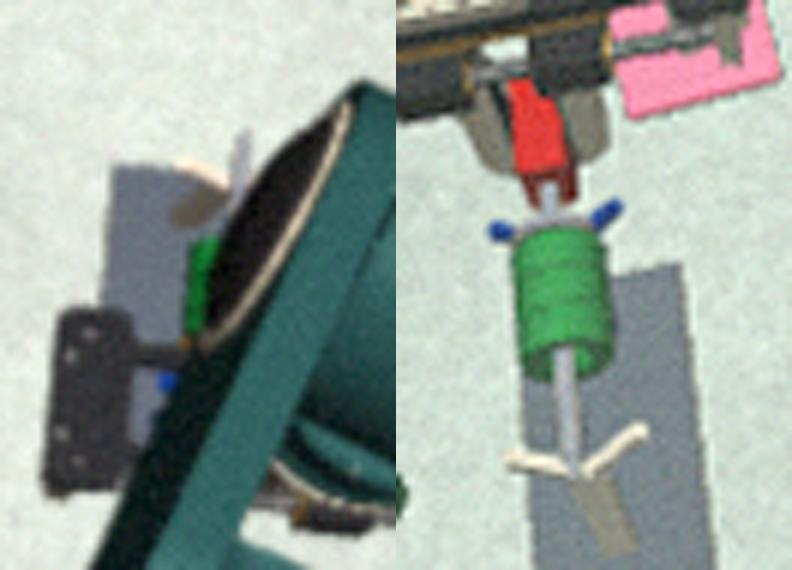

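Call:
{"api": "move_arm", "payload": {"plan": [[0,0,0.4,0,0,0,0],[0,0,0.8,0,0,0,0],[0,0,1.2,0,0,0,0],[0,0,1.5,0,0,0,0],[0,0,1.75,0,0,0,0],[0,0,1.9,0,0,0,0],[0,0,1.98,0,0,0,0],[0,0,1.98,0,0,0,0],[0,0,1.98,0,0,0,0],[0,0,1.98,0,0,0,0]]}}

```text
time_s: 21.45
position: [0.5318, -0.2657, 0.0968]
ee_rot: [0.0, 0.068, 0.998, -0.0]
contact_force: [0.2, 0.5, 0.6]
gripper_width: 0.02
```

```bash
python3 r.py; python3 fs.py
```

```text
21.45 [ 0.53182993 -0.2656775   0.09683862] [0.2466776  0.46014446 0.58873761] 0.0023882687223830876
to hover (array([ 0.01,  0.02, -6.48]), array([-0.   ,  0.   , -0.001])) to seat (array([0.01, 0.02, 0.02]), array([-0.   ,  0.   , -0.001]))
F [ 0.07  1.98 -1.25] sd [0.59 0.56 0.28] T [-0.365 -0.008 -0.1  ]
```

View pics/r1.png

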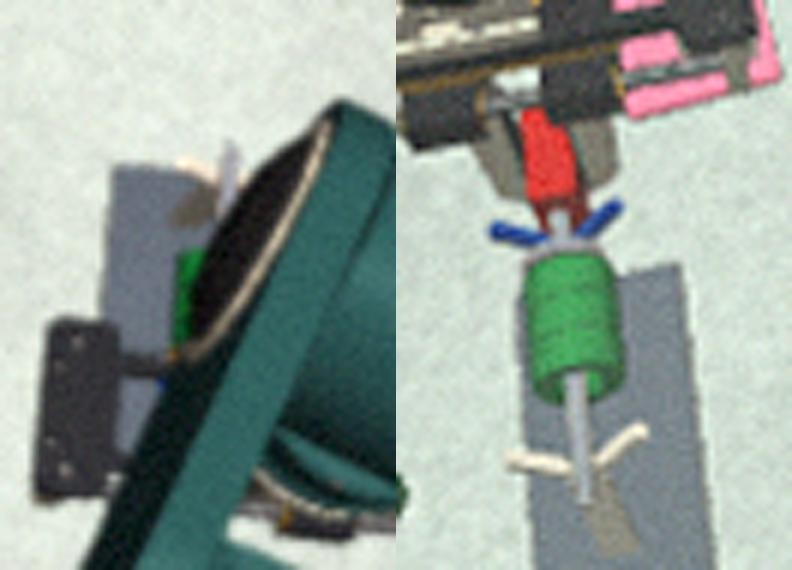

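Seated, with 1.25 N up and a light 2 N sideways load. I'll ease 1 mm to the side and release.

Call:
{"api": "move_arm", "payload": {"plan": [[0,0.05,0,0,0,0,0],[0,0.1,0,0,0,0,0],[0,0.1,0,0,0,0,1.8],[0,0.1,0,0,0,0,2],[0,0.1,0,0,0,0,2.2],[0,0.1,0,0,0,0,2.6],[0,0.1,0,0,0,0,3.2],[0,0.1,0,0,0,0,4],[0,0.1,0,0,0,0,5],[0,0.1,0,0,0,0,5.5]]}}

```text
time_s: 23.2
position: [0.5318, -0.2647, 0.0966]
ee_rot: [-0.0, 0.068, 0.998, -0.0]
contact_force: [0.2, -0.4, 0.5]
gripper_width: 0.0533
```

```bash
python3 r.py; python3 -c "
from h import *
print(manip.get_obs()['gripper_width']); im=manip.read_camera('wrist'); cv2.imwrite('pics/w6.png',im[:,:,::-1])"
```

```text
23.2 [ 0.53184548 -0.26468619  0.09663966] [ 0.17035416 -0.39091184  0.49137125] 0.0014709840234234009
to hover (array([-0.  , -0.08, -6.5 ]), array([-0.   , -0.   , -0.001])) to seat (array([-0.  , -0.08,  0.  ]), array([-0.   , -0.   , -0.001]))
0.054729352603515996
```

View pics/r1.png

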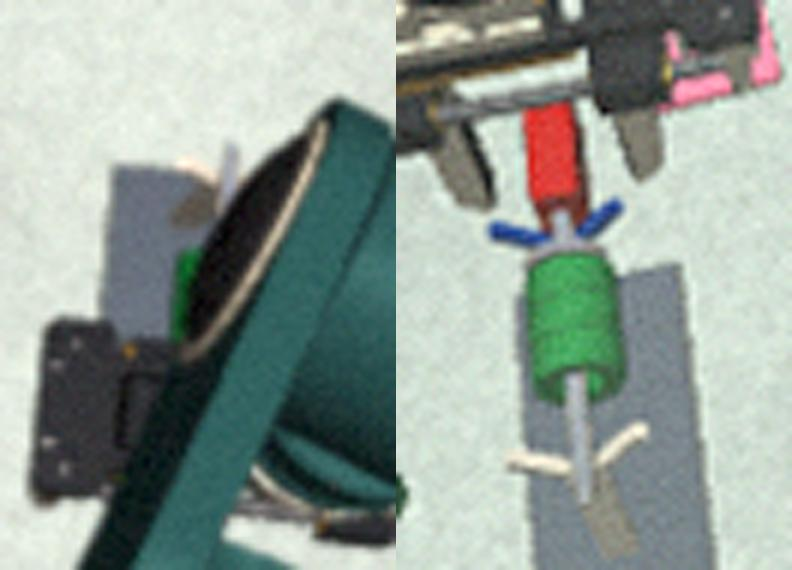

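View pics/w6.png

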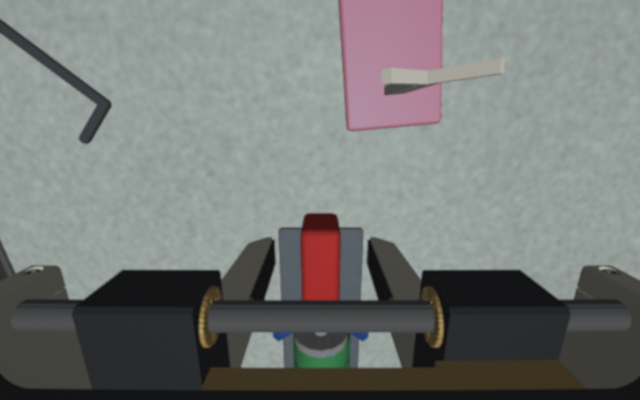

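Released, and the skewer stayed in the forks. Retreating straight up.

Call:
{"api": "move_arm", "payload": {"plan": [[0,0,-0.5,0,0,0,5.5],[0,0,-1.5,0,0,0,5.5],[0,0,-3,0,0,0,5.5],[0,0,-5,0,0,0,5.5],[0,0,-8,0,0,0,5.5],[0,0,-11,0,0,0,5.5],[0,0,-14,0,0,0,5.5],[2,0,-17,0,0,0,5.5],[4,0,-19,0,0,0,5.5],[5,0,-20,0,0,0,5.5]]}}

```text
time_s: 24.6
position: [0.4818, -0.2577, 0.2992]
ee_rot: [0.001, 0.068, 0.998, -0.001]
contact_force: [0.4, 0.3, -0.5]
gripper_width: 0.0555
```

```bash
python3 r.py; python3 -c "
from h import *
import json
manip.read_camera('wrist')
c=manip.calibration('wrist'); im=manip.read_camera('wrist'); cv2.imwrite('pics/w7.png',im[:,:,::-1])
json.dump({k:(v.tolist() if hasattr(v,'tolist') else v) for k,v in c.items()},open('w7.json','w'))"
```

```text
24.6 [ 0.48177442 -0.25771013  0.29916336] [ 0.36434632  0.27007556 -0.45819932] 0.15055632420501944
to hover (array([-5.03, -0.07, 13.77]), array([-0.001,  0.002, -0.001])) to seat (array([-5.01, -0.06, 20.27]), array([-0.001,  0.002, -0.001]))
```

View pics/r1.png

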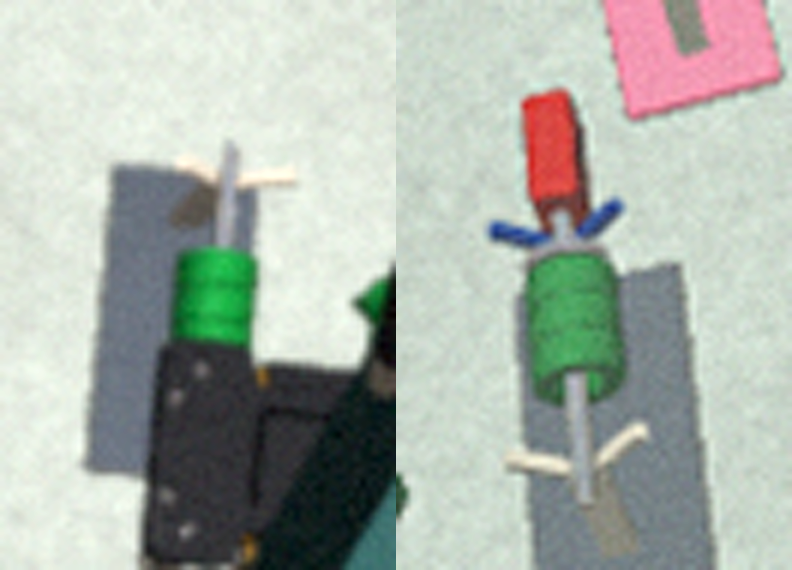

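View pics/w7.png

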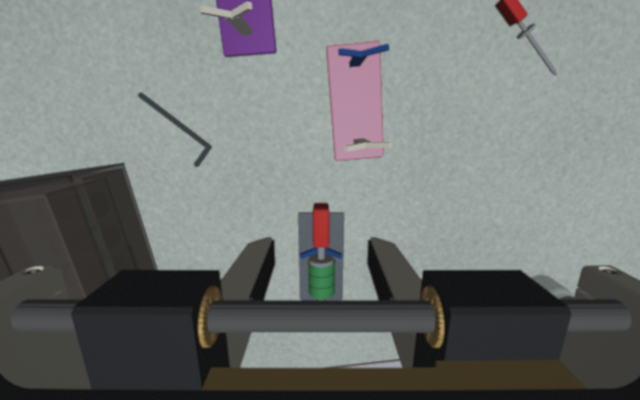

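View pics/r_scene.png

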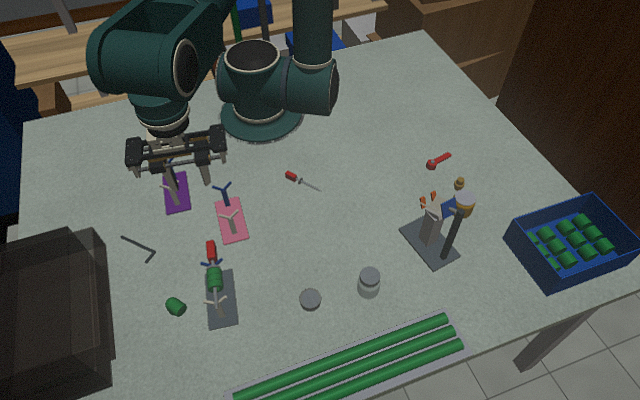

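```bash
python3 - <<'E'
from h import *
crop('pics/w7.png',290,195,355,300,7,'pics/w7c.png')
E
```

```text
(no output)
```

View pics/w7c.png

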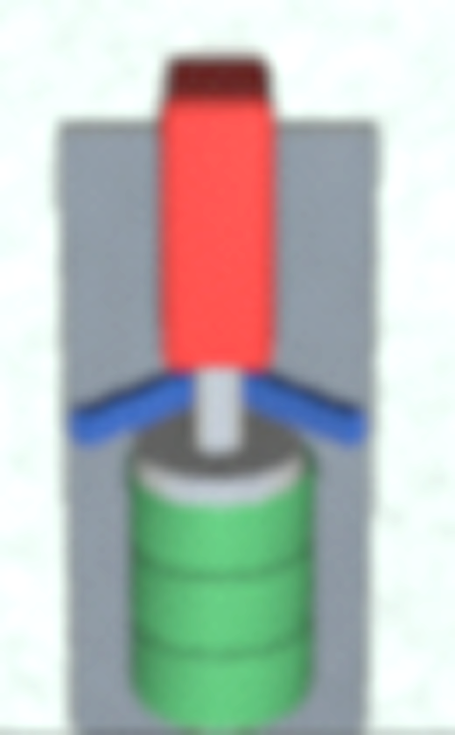

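```bash
python3 - <<'E'
from h import *
import json
W=json.load(open('w7.json'))
c,s=np.cos(RS[2]),np.sin(RS[2])
q=lambda x,y,z:((proj(W,[[RS[0]+c*x-s*y,RS[1]+s*x+c*y,z]])[0]-[290,195]+.5)*7).round(0).tolist()
for n,l in dict(rear=(-.109,0,.101),front=(-.059,0,.101),disctop=(-.039,0,.09),forkNearL=(-.052,.0225,.104),forkNearR=(-.052,-.0225,.104),baseNear=(-.075,0,.008),row_dx5=(-.104,0,.101)).items(): print(n,q(*l))
E
```

```text
rear [215.0, 100.0]
front [216.0, 378.0]
disctop [216.0, 454.0]
forkNearL [347.0, 422.0]
forkNearR [85.0, 422.0]
baseNear [217.0, 126.0]
row_dx5 [215.0, 129.0]
```

```bash
python3 - <<'E'
from bench import manip
print(manip.get_obs()['time_s'],manip.get_obs()['gripper_width']); print(manip.hand_in())
E
```

```text
24.8 0.05522301545540615
the job is handed in; nothing more can be done
None
```

The loaded skewer is hanging in the gray rest with all three couplings on it, and I handed the job in at 24.8 s; no verdict is reported.

- **Insertion:** I gripped the larger skewer by its handle and ran it up the bore line through the three couplings. By force and moment, the pad was pressed in about 4.2 to 5 mm.
- **Lift and hang:** I backed off 6 mm and lifted square to the line. The couplings slid down onto the disc and stayed there. I then lowered the skewer level into the blue and white forks, let go and moved up and away.

**Last checks:** The wrist picture shows the neck in the blue fork, the handle and disc within about 1–2 mm of the expected place, and all three couplings against the disc. The scene picture shows the rod in the white fork. The loose things I could see look undisturbed, but I only judged that by eye.

**Disagreements:**
- The top camera places things about 2 mm off from the wrist camera, so I trusted the wrist view.
- The force readings scatter by about 0.5 N, so I averaged them.
- There was about 2 N of sideways load at seating, so I shifted 1 mm sideways before letting go.

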